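# Close the refilled storage jars with their stacked lids

## Task

The four open storage containers have just been refilled. Take the stack of wooden lids apart and close each container with the lid that fits it, every lid seated flat and fully home; press the long one down until both sprung catches of the metal box have snapped over its ends. Leave the containers standing upright where they are, do not shove them about.

Things in the scene. Friction and masses are not known exactly. Their poses are not given: they have to be found in the camera images.
- small_lid: Smallest lid, for small_jar: a round light-wood slab 44 mm across and 9 mm thick; under it a dark plug 23 mm across, 10 mm deep, its foot 4 mm narrower all round; 2.5 mm play in the jar. Seated, the lid's origin is 10 mm below the jar's rim. Origin at the centre of the plug's underside, z up; total height 19 mm. At the start it lies on top of the stack of four lids.
- wide_lid: Larger round lid, for wide_jar: light-wood slab 56 mm across and 9 mm thick; under it a dark plug 35 mm across, 10 mm deep, its foot 4 mm narrower all round; 2.5 mm play in the jar. Seated, the lid's origin is 10 mm below the jar's rim. Origin at the centre of the plug's underside, z up; total height 19 mm. Second in the stack from the top.
- square_lid: Square lid, for square_jar: light-wood slab 62 x 62 mm, 9 mm thick; under it a dark plug 43 mm square, 10 mm deep, its foot 4 mm narrower all round; 2.5 mm play in the jar. Seated, the lid's origin is 10 mm below the jar's rim. Origin at the centre of the plug's underside, z up, x and y along the sides (a quarter turn makes no difference); total height 19 mm. Third in the stack from the top.
- long_lid: Long lid, for clip_box; bottom of the stack, on the counter. Light-wood slab 122 mm long (its x), 66 mm wide (its y), 9 mm thick, thinned to 4 mm over the last 8 mm at each end (ledges for the catches). Under it a dark plug 105 x 47 mm, 12 mm deep, its foot 4 mm narrower all round. Origin at the centre of the plug's underside, z up; total height 21 mm. Seated, its origin is 12 mm below the box's rim.
- small_jar: Small white round jar, 37 mm across, 58 mm high (rim), wall 3.5 mm, standing loose on the counter. Open at the top, holds small dark berries that end well below the mouth. Origin at the centre of the underside, z up.
- wide_jar: Larger white round jar, 48 mm across, 74 mm high (rim), wall 3.5 mm, standing loose on the counter. Open at the top, holds hazelnuts that end well below the mouth. Origin at the centre of the underside, z up.
- square_jar: White square jar, 54 x 54 mm, 66 mm high (rim), wall 3 mm, standing loose on the counter. Open at the top, holds brown sugar cubes that end well below the mouth. Origin at the centre of the underside, z up, x and y along the sides.
- clip_box: Low rectangular metal box, 114 mm long (its x) and 58 mm wide (its y), 52 mm high (rim), wall 3 mm, standing loose on the counter, with a sprung steel catch at the middle of each end; the catches reach out to 65 mm from the centre and stand up to 66 mm high. Open at the top, holds a row of round biscuits that end well below the mouth. Origin at the centre of the underside, z up.
- catch_near (a joint): Sprung catch at the box's -x end: strip 20 mm wide, hinged low on the end wall, its hook pointing inwards, sloped on top. Rad: 0 = upright at rest, held by a spring; grows outwards, to about 0.1 as the lid passes. The laid-on long lid first rests on the two slopes, about 9 mm too high; pressed at its middle with 6 to 16 N it goes home and the hooks snap over its ends. It fits either way round.
- catch_far (a joint): The same catch at the box's +x end, same meaning.
There are look-alikes about, which are no part of the job. Leave any red or turquoise look-alike of the small_lid alone.

How it is judged:
By the outcome, as a careful person would: the job done as asked, in the order asked, and still so for the second after the job is handed in, with the robot touching nothing.
It also fails if it takes over 120 s, if anything falls off the work surface, if the arm or the gripper's body presses on something with over 40 N, if the wrist force passes 120 N, or if a joint passes its speed limit or range.

## Robot

A 7-joint arm with a two-finger parallel gripper is mounted at the origin on a cart in front of the work surface, level with it; the furniture and walls round the work are solid. World frame = base frame: x ahead of the robot, y to its left, z up, the work surface at z = 0. Lengths are in m, angles in rad, forces in N, time in s.
With the tool pointing down it reaches from about 0.4 to 0.85 m from the base axis. Payload 4.5 kg.
Tool frame: the origin (TCP) lies on the centre line of the jaws, within the pads' length; the fingertips stand 17 mm ahead of it and the grasp point (between the pads) lies 2 mm behind it (r.tip_reach is the distance from the TCP to the fingertips, in m); z points along the fingers, y is the line along which they close (so a half turn about z gives the same grasp; the last joint's range is limited). The gripper opens to 88 mm and grips with 3 to 60 N. Pads are 18 mm wide; open, the fingers measure 123 mm over their backs; the gripper's body (75 mm by 187 mm) begins 45 mm behind the grasp point.
Start: joints at [-1.122, 0.689, -0.195, 1.565, 0.157, 0.902, -0.215], TCP at [0.252, 0.572, 0.256] pointing down, gripper open.
Joint ranges: [-3.01, 3.01], [-0.46, 2.08], [-1.47, 1.51], [0.13, 2.56], [-1, 4.14], [0.04, 2.09], [-2.66, 2.66]. Speed limits (rad/s): [2.57, 2.57, 3.14, 3.14, 3.14, 3.14, 3.14].

## Interface

Orientations are given as a unit quaternion [x, y, z, w].
In Python, from plant import r gives the robot as it stands.
- The arm moves only by the tool step_arm, never from a script. Its argument "steps" is a list of rows, each a list of 7 numbers: the shift along the tool's x, y, z in cm, then the turn, a rotation vector about the tool's x, y, z in degrees, then the gripper's target within -1 to 1 (shut at 1, half-way at 0, fully open at -1). A call has 1 to 8 rows; each row shifts and turns the commanded pose from where the row before left it, along the tool's axes as they then stand; what a row does not reach is not made up. A row lasts 1/8 s, in which the tool goes at most 62.5 mm and 10.7 degrees, less where a joint would pass 70% of its speed; a pose out of reach is approached as far as the arm can. A call with a gripper value outside its range is refused whole. The fingers move at their own pace and stop on an object; "force" is the grip in N (left out, the last holds). Time passes only in rows, so rows that do not move let the fingers close. It gives the time, the measured TCP pose, the force, the opening and the grip force at its end, in the units of the state.
- r.get_state(): the state, without advancing time (a new reading comes with each control period).
- r.snapshot(name): name is "scene" or "top" or "wrist"; returns a dict with "pixels" (384x512x3 uint8, red, green, blue), "fx", "fy", "cx", "cy" (pixels), "dist_coeffs" ([k1, k2, p1, p2, k3] as OpenCV has them; the pictures are not rectified), "cam_to_world" (4x4, takes a point from camera to world coordinates). Camera axes: x right, y down, z forward; pixel columns grow to the right and rows downward; lengths in m; the calibration is good to about 2 mm. A picture is of the moment at which its call begins. There is no depth.
- r.finish_job(): hands the job in; it is judged then, once.
The state is a dict: "clock": time; "q": joint angles; "qd": joint speeds; "joint_torque": joint torques, N m; "tool_pos": TCP position; "eef_rot": TCP orientation; "contact_force": force on the tool from outside, world axes, zero at the start; "moment": the same for the moment, N m; "opening": opening from 0.0 (shut) to 1.0 (fully open); "finger_force": force on a finger pad.
Only numpy, scipy, OpenCV 4.12 (cv2) and the standard library are available. Lean on these libraries where they do the work, as an engineer would, in place of code of your own. Each camera call takes 0.05 s, during which the arm holds its last target. There are 200 camera calls.

## Working session

There is one attempt and no reset: what is moved stays moved. The work goes in short steps, Python scripts to look and compute and a tool call to move; the robot and the scene stay as the last step left them, time stands still between calls to the robot, and variables do not carry over. Pictures are saved under pics/ and viewed, at most 14 in all, crops included, and the job is handed in when it is done.

Besides the shell and the picture viewer there is one more tool, called after "Emit:" as name([rows], argument=value, ...), one row to a line, values as JSON. step_arm: Moves the arm, as the interface text tells. Its arguments: {"type":"object","properties":{"steps":{"type":"array","items":{"type":"array","items":{"type":"number"}}},"force":{"type":"number"}},"required":["steps"]}

```bash
ls; mkdir -p pics
python3 - <<'E'
from plant import r
import cv2,pickle
d={}
for n in("top","scene","wrist"):
    s=r.snapshot(n);d[n]=s;cv2.imwrite(f"pics/{n}0.png",s["pixels"][:,:,::-1])
    print(n,s["fx"],s["cx"],s["cy"],s["dist_coeffs"],s["cam_to_world"])
pickle.dump(d,open("d0.pkl","wb"));print(r.get_state())
E
```

```text
pics
top 362.2273755150003 262.6510552805397 185.6374034364448 [-0.01842853  0.          0.          0.          0.        ] [[ 0.01779288 -0.98680047  0.1609604   0.40754859]
 [-0.9997788  -0.01575398  0.01393456 -0.0052506 ]
 [-0.01121487 -0.16117273 -0.98686249  0.97678294]
 [ 0.          0.          0.          1.        ]]
scene 381.6196617520752 257.469154982157 188.00685441082848 [-0.04022602  0.          0.          0.          0.        ] [[ 7.31952420e-01 -4.74425627e-01  4.89045988e-01  1.26728391e-01]
 [-6.81355726e-01 -5.09477385e-01  5.25535127e-01 -4.55623763e-01]
 [-1.69460888e-04 -7.17880992e-01 -6.96165822e-01  6.68359097e-01]
 [ 0.00000000e+00  0.00000000e+00  0.00000000e+00  1.00000000e+00]]
wrist 290.93231528019754 261.20964714425145 193.4713518149352 [-0.01026292  0.          0.          0.          0.        ] [[ 4.02927418e-01  8.68106657e-01  2.89897100e-01  1.75924606e-01]
 [ 9.15231789e-01 -3.82001509e-01 -1.28162471e-01  6.05366475e-01]
 [-5.17564745e-04  3.16963216e-01 -9.48437690e-01  3.84008667e-01]
 [ 0.00000000e+00  0.00000000e+00  0.00000000e+00  1.00000000e+00]]
{'clock': 0.15, 'q': array([-1.12219503,  0.68976316, -0.19453516,  1.56610524,  0.15728583,
        0.90252112, -0.21509283]), 'qd': array([-0.00044108, -0.0016633 , -0.00090271, -0.00364751,  0.0002389 ,
       -0.0005907 ,  0.00042895]), 'joint_torque': array([-2.00173970e-03, -5.27857876e+01, -1.26848012e+00, -1.53585631e+01,
       -5.24926186e-02,  3.95370706e-03,  1.14734721e-04]), 'tool_pos': array([0.25171817, 0.57155975, 0.255112  ]), 'eef_rot': array([ 2.05882773e-01,  9.78576409e-01, -6.97244272e-04, -9.85854258e-05]), 'contact_force': array([-0.08344031, -0.73600005,  0.28445831]), 'moment': array([0.00710757, 0.01838881, 0.06282532]), 'finger_force': 0.0, 'opening': 0.99992789590554}
```

View pics/top0.png

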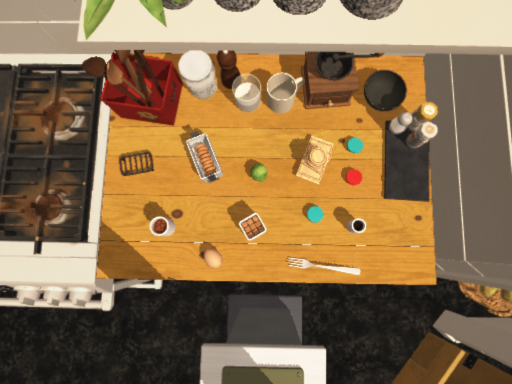

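View pics/scene0.png

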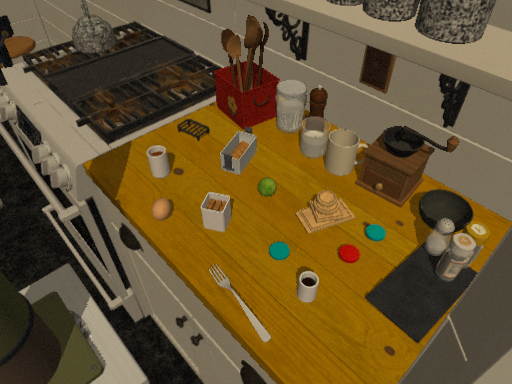

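The top view shows the small jar at (358,226), wide jar at (161,227), square jar at (252,226), clip box at (204,157) and the lid stack at (316,158). The scene view shows the same layout, and red and turquoise decoys lie on the counter.

```bash
cat > h.py <<'E'
import numpy as np,cv2,pickle
from scipy.spatial.transform import Rotation as R
from plant import r
def ray(s,px,z):
    K=np.array([[s["fx"],0,s["cx"]],[0,s["fy"],s["cy"]],[0,0,1.]])
    u=cv2.undistortPoints(np.float64(px).reshape(-1,1,2),K,np.float64(s["dist_coeffs"])).reshape(-1,2)
    T=np.array(s["cam_to_world"]);d=np.c_[u,np.ones(len(u))]@T[:3,:3].T
    return T[:3,3]+d*((z-T[2,3])/d[:,2])[:,None]
def proj(s,P):
    K=np.array([[s["fx"],0,s["cx"]],[0,s["fy"],s["cy"]],[0,0,1.]])
    W=np.linalg.inv(s["cam_to_world"])
    return cv2.projectPoints(np.float64(P).reshape(-1,1,3),cv2.Rodrigues(W[:3,:3])[0],W[:3,3],K,np.float64(s["dist_coeffs"]))[0].reshape(-1,2)
def yaw(st): # heading of tool y axis (closing line), deg
    m=R.from_quat(st["eef_rot"]).as_matrix();return np.degrees(np.arctan2(m[1,1],m[0,1]))
def go(x,y,z,yawdeg=None,st=None):
    """shift (cm) in the present tool frame, yaw turn about tool z (deg, mod 180), tilt error"""
    st=st or r.get_state();m=R.from_quat(st["eef_rot"]).as_matrix()
    d=m.T@(np.array([x,y,z])-st["tool_pos"])*100
    t=0 if yawdeg is None else -((yawdeg-yaw(st)+90)%180-90)
    # tilt: rotation vector in tool axes that brings tool z to world -z
    a=np.cross([0,0,1],m.T@[0,0,-1.]);
    print("cm",d.round(2),"rows",np.linalg.norm(d)/6.25,"turn z",round(t,1),"tilt",np.degrees(a).round(2),"pos",st["tool_pos"].round(4),"yaw",round(yaw(st),1),"q7",st["q"][6].round(2))
def shot(n,f=None):
    s=r.snapshot(n)
    if f: cv2.imwrite(f"pics/{f}.png",s["pixels"][:,:,::-1])
    return s
E
python3 - <<'E'
from h import *
d=pickle.load(open("d0.pkl","rb"));s=d["top"]
for n,p,z in(("small",(358,226),.058),("wide",(161,226),.074),("square",(253,226),.066),("box",(204,157),.052),("stack",(318,156),.07)):
    P=ray(s,[p],z)[0];print(n,P.round(3),proj(d["scene"],P).round(0))
# box corners and long lid corners hue
h=cv2.cvtColor(s["pixels"],cv2.COLOR_RGB2HSV);
c=cv2.resize(s["pixels"][120:250,130:390],None,fx=3,fy=3,interpolation=cv2.INTER_CUBIC);cv2.imwrite("pics/c1.png",c[:,:,::-1])
go(.55,-.13,.3)
E
```

```text
small [ 0.458 -0.234  0.058] [[307. 279.]]
wide [0.449 0.259 0.074] [[157. 152.]]
square [0.453 0.03  0.066] [[216. 202.]]
box [0.632 0.163 0.052] [[238. 145.]]
stack [ 0.635 -0.133  0.07 ] [[327. 199.]]
cm [-55.57 -52.2   -4.41] rows 12.218523070411404 turn z 0 tilt [-0.08  0.01  0.  ] pos [0.2517 0.5716 0.2551] yaw 66.2 q7 -0.22
```

View pics/c1.png

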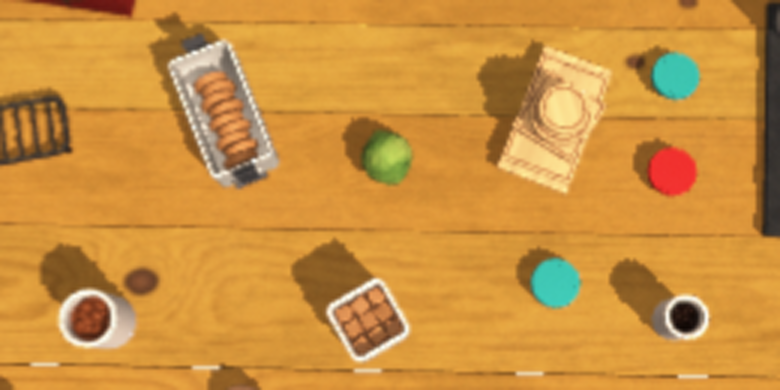

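The crop shows the box long axis at about +22° yaw, the long lid at about −22°, and the square jar turned about 34°. Next I'll survey the scene with the wrist camera.

Emit:
step_arm([
  [-4.4, -2.95, 0, 0, 0, 0, -1],
  [-4.4, -2.95, 0, 0, 0, 0, -1],
  [-4.4, -2.95, 0, 0, 0, 0, -1],
  [-4.4, -2.95, 0, 0, 0, 0, -1],
  [-4.4, -2.95, 0, 0, 0, 0, -1],
  [-4.4, -2.95, 0, 0, 0, 0, -1],
  [-4.4, -2.95, 0, 0, 0, 0, -1],
  [0, 0, 0, 0, 0, 0, -1],
])

```text
clock: 1.15
tool_pos: [0.4531, 0.2536, 0.2554]
eef_rot: [0.21, 0.978, -0.002, 0.001]
contact_force: [0.0, 1.3, 0.4]
opening: 1.001
finger_force: 0.0
```

Run:
```python
from h import *
s=shot("wrist","w_wide");pickle.dump(s,open("w_wide.pkl","wb"))
print(proj(s,[[.449,.259,.074],[.453,.03,.066],[.632,.163,.052]]))
go(.453,.03,.25)
```

```text
[[264.03912417 170.08822384]
 [ 95.96824238 245.7327102 ]
 [254.72349286 310.2180787 ]]
cm [ -9.38 -20.66   0.57] rows 3.6306449201489257 turn z 0 tilt [-0.04  0.01  0.  ] pos [0.4515 0.2568 0.2555] yaw 66.0 q7 0.35
```

View pics/w_wide.png

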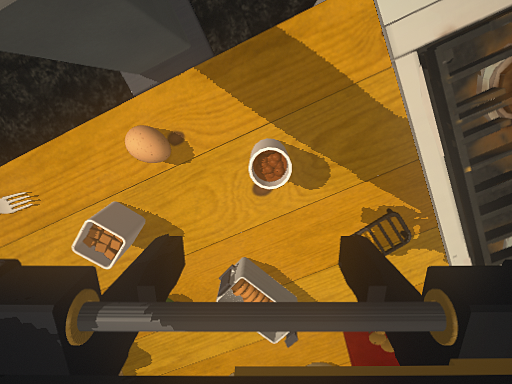

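The wide jar's rim is at (270,167). The square jar is at (98,245) and the box is behind the finger bar. I'll continue the survey.

Emit:
step_arm([
  [-2.35, -5.15, 0, 0, 0, 0, -1],
  [-2.35, -5.15, 0, 0, 0, 0, -1],
  [-2.35, -5.15, 0, 0, 0, 0, -1],
  [-2.35, -5.15, 0, 0, 0, 0, -1],
  [0, 0, 0, 0, 0, 0, -1],
  [0, 0, 0, 0, 0, 0, -1],
])

```text
clock: 1.95
tool_pos: [0.4537, 0.0345, 0.2558]
eef_rot: [0.205, 0.979, 0.001, 0.0]
contact_force: [0.9, 0.2, -0.6]
opening: 1.003
finger_force: 0.0
```

Run:
```python
from h import *
s=shot("wrist","w_sq");pickle.dump(s,open("w_sq.pkl","wb"))
go(.458,-.234,.25)
```

```text
cm [-11.14 -24.49   0.54] rows 4.306475618197913 turn z 0 tilt [ 0.1  -0.01  0.  ] pos [0.4537 0.0351 0.2558] yaw 66.5 q7 0.75
```

Emit:
step_arm([
  [-2.25, -4.9, 0, 0, 0, 0, -1],
  [-2.25, -4.9, 0, 0, 0, 0, -1],
  [-2.25, -4.9, 0, 0, 0, 0, -1],
  [-2.25, -4.9, 0, 0, 0, 0, -1],
  [-2.25, -4.9, 0, 0, 0, 0, -1],
  [0, 0, 0, 0, 0, 0, -1],
  [0, 0, 0, 0, 0, 0, -1],
])

```text
clock: 2.88
tool_pos: [0.4588, -0.2345, 0.2556]
eef_rot: [0.204, 0.979, 0.001, 0.0]
contact_force: [-0.4, 0.3, 0.6]
opening: 1.0
finger_force: 0.0
```

Run:
```python
from h import *
s=shot("wrist","w_sm");pickle.dump(s,open("w_sm.pkl","wb"))
go(.60,-.133,.25)
```

```text
cm [-8.92 14.9   0.59] rows 2.7801210800360745 turn z 0 tilt [ 0.1  -0.02  0.  ] pos [ 0.4588 -0.2341  0.2557] yaw 66.5 q7 1.3
```

Emit:
step_arm([
  [-3.03, 4.08, 0, 0, 0, 0, -1],
  [-3.03, 4.08, 0, 0, 0, 0, -1],
  [-3.03, 4.08, 0, 0, 0, 0, -1],
  [-3.03, 4.08, 0, 0, 0, 0, -1],
  [0, 0, 0, 0, 0, 0, -1],
  [0, 0, 0, 0, 0, 0, -1],
])

```text
clock: 3.68
tool_pos: [0.6339, -0.1347, 0.2554]
eef_rot: [0.204, 0.979, -0.0, -0.001]
contact_force: [-0.1, -0.2, 0.4]
opening: 0.998
finger_force: 0.0
```

Run:
```python
from h import *
s=shot("wrist","w_st");pickle.dump(s,open("w_st.pkl","wb"))
L=[]
for n,P in(("w_wide",(.449,.259,.074)),("w_sq",(.453,.03,.066)),("w_sm",(.458,-.234,.058)),("w_st",(.635,-.133,.05))):
    t=pickle.load(open(n+".pkl","rb"));u=proj(t,P)[0].round().astype(int)
    u=[np.clip(u[0],65,446),np.clip(u[1],65,318)]
    c=t["pixels"][u[1]-65:u[1]+65,u[0]-65:u[0]+65];print(n,u)
    L.append(cv2.resize(c,(390,390),interpolation=cv2.INTER_CUBIC)[:,:,::-1])
m=np.vstack([np.hstack(L[:2]),np.hstack(L[2:])]);cv2.imwrite("pics/m1.png",cv2.resize(m,(600,600),interpolation=cv2.INTER_AREA))
```

```text
w_wide [np.int64(264), np.int64(170)]
w_sq [np.int64(256), np.int64(175)]
w_sm [np.int64(261), np.int64(171)]
w_st [np.int64(262), np.int64(171)]
```

View pics/m1.png

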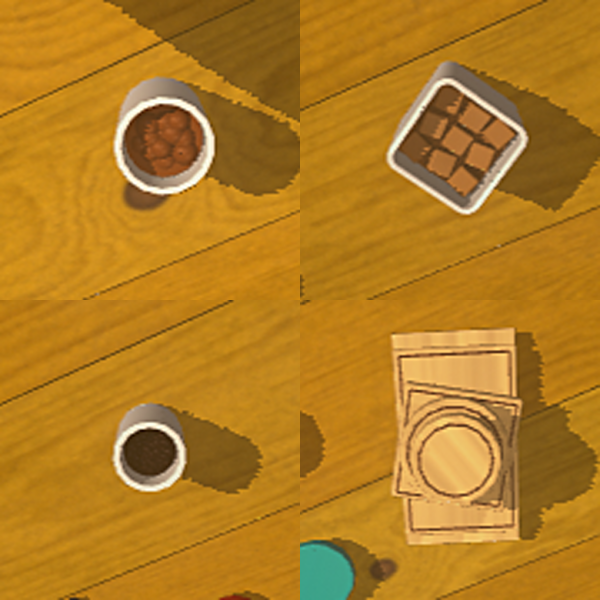

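The montage shows each rim as a crisp bright ring. The lids are stacked off-centre: the small lid's inlay circle is centred at about (266,175) in the wrist image, and the square lid is turned a few degrees from the long one. Next I'll measure the rims by white mask.

```bash
cat >> h.py <<'E'
def rim(s,P,thr=200,ro=None,kind="circle"):
    """bright unsaturated component near P (world, rim height): centre of its outer contour cast on the rim plane"""
    u=proj(s,P)[0];im=s["pixels"].astype(int)
    m=((im.min(2)>thr)).astype(np.uint8)
    n,l,stt,c=cv2.connectedComponentsWithStats(m)
    ok=[i for i in range(1,n) if stt[i,4]>40]
    i=min(ok,key=lambda i:np.hypot(stt[i,0]+stt[i,2]/2-u[0],stt[i,1]+stt[i,3]/2-u[1]))
    ct=max(cv2.findContours((l==i).astype(np.uint8),cv2.RETR_EXTERNAL,cv2.CHAIN_APPROX_NONE)[0],key=len)
    W=ray(s,ct.reshape(-1,2),P[2])[:,:2]
    if kind=="circle":
        (a,b),rad=cv2.minEnclosingCircle(np.float32(W*1000));A=np.c_[2*W,np.ones(len(W))]
        q=np.linalg.lstsq(A,(W**2).sum(1),rcond=None)[0];print("lsq",q[:2].round(4),"dia",round(2*np.sqrt(q[2]+q[:2]@q[:2])*1000,1),"minc",round(a,1),round(b,1),round(2*rad,1));return q[:2]
    (a,b),(w,h),an=cv2.minAreaRect(np.float32(W*1000));print("rect",round(a,1),round(b,1),"size",round(w,1),round(h,1),"ang",round(an,1),"px n",len(ct));return a/1000,b/1000,an
E
python3 - <<'E'
from h import *
d=pickle.load(open("d0.pkl","rb"));L=lambda n:pickle.load(open(n+".pkl","rb"))
for thr in(190,215):
  print(thr)
  for n,P,k in(("w_wide",(.449,.259,.074),"circle"),("w_sm",(.458,-.234,.058),"circle"),("w_sq",(.453,.03,.066),"r")):
    for nm,s in((n,L(n)),("top",d["top"]),("scene",d["scene"])):
        print(n,nm,end=" ");rim(s,P,thr,kind=k)
s=L("w_st");print("small",ray(s,[[265.9,175.3]],.078))
E
```

```text
190
w_wide w_wide lsq [0.4496 0.2656] dia 45.5 minc 449.5 265.9 46.9
w_wide top lsq [0.4495 0.2641] dia 45.1 minc 448.8 264.1 48.2
w_wide scene Traceback (most recent call last):
  File "<stdin>", line 7, in <module>
  File "h.py", line 33, in rim
    i=min(ok,key=lambda i:np.hypot(stt[i,0]+stt[i,2]/2-u[0],stt[i,1]+stt[i,3]/2-u[1]))
ValueError: min() iterable argument is empty
```

Run:
```python
from h import *
d=pickle.load(open("d0.pkl","rb"));L=lambda n:pickle.load(open(n+".pkl","rb"))
for thr in(185,205):
  print(thr)
  for n,P,k in(("w_wide",(.449,.264,.074),"circle"),("w_sm",(.458,-.234,.058),"circle"),("w_sq",(.453,.03,.066),"r")):
    for nm,s in((n,L(n)),("top",d["top"])):
        print(n,nm,end=" ");rim(s,P,thr,kind=k)
s=L("w_st");print("small",ray(s,[[265.9,175.3]],.078))
go(.635,-.133,.1)
```

```text
185
w_wide w_wide lsq [0.4496 0.2657] dia 45.6 minc 449.5 265.9 46.9
w_wide top lsq [0.4493 0.2639] dia 45.6 minc 448.1 263.6 49.6
w_sm w_sm lsq [ 0.4606 -0.2352] dia 34.3 minc 460.7 -235.7 36.0
w_sm top lsq [ 0.3539 -0.1843] dia 64.1 minc 351.3 -182.4 105.1
w_sq w_sq rect 452.9 32.5 size 53.2 52.1 ang 31.3 px n 277
w_sq top rect 364.8 -95.1 size 19.3 24.5 ang 1.0 px n 42
205
w_wide w_wide lsq [0.4496 0.2655] dia 45.1 minc 449.7 265.5 46.7
w_wide top lsq [0.4495 0.2645] dia 43.8 minc 448.8 264.4 47.6
w_sm w_sm lsq [ 0.4605 -0.2356] dia 33.5 minc 460.7 -235.4 35.0
w_sm top lsq [ 0.3504 -0.1865] dia 59.9 minc 350.1 -184.9 99.9
w_sq w_sq rect 430.7 20.2 size 2.0 43.2 ang 29.7 px n 65
w_sq top rect 453.1 263.4 size 47.7 35.9 ang 50.6 px n 71
small [[ 0.63460668 -0.1288054   0.078     ]]
cm [-0.04  0.34 15.55] rows 2.4893235375613756 turn z 0 tilt [-0.05 -0.07  0.  ] pos [ 0.6335 -0.1359  0.2555] yaw 66.3 q7 1.11
```

Jars found: wide at (.4495,.265), small at (.4606,−.2354), square at (.453,.0325) with yaw 31°. Now I'll grasp the small lid.

Emit:
step_arm([
  [0.1, 0.35, 5, 0, 0, 0, -1],
  [0.1, 0.35, 5, 0, 0, 0, -1],
  [0, 0, 5, 0, 0, 0, -1],
  [0, 0, 1.6, 0, 0, 0, -1],
  [0, 0, 1, 0, 0, 0, -1],
  [0, 0, 0, 0, 0, 0, -1],
])

```text
clock: 4.47
tool_pos: [0.6361, -0.1296, 0.0807]
eef_rot: [0.206, 0.979, 0.0, 0.001]
contact_force: [-0.3, 0.4, -0.5]
opening: 1.002
finger_force: 0.0
```

Run:
```python
from h import *
s=shot("wrist");cv2.imwrite("pics/g1.png",s["pixels"][80:340,120:400,::-1])
go(.6346,-.1288,.079)
```

```text
cm [0.2  0.   0.22] rows 0.048154420059348245 turn z 0 tilt [ 0.04  0.14 -0.  ] pos [ 0.6364 -0.1296  0.0812] yaw 66.2 q7 1.03
```

View pics/g1.png

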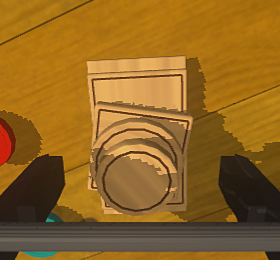

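The small lid is centred between the fingers (lid centre x≈137, finger midpoint ≈141). I'll close on it and lift.

Emit:
step_arm([
  [0.1, 0, 0.1, 0, 0, 0, 0],
  [0, 0, 0, 0, 0, 0, 0.5],
  [0, 0, 0, 0, 0, 0, 1],
  [0, 0, 0, 0, 0, 0, 1],
  [0, 0, 0, 0, 0, 0, 1],
  [0, 0, -2, 0, 0, 0, 1],
  [0, 0, -5, 0, 0, 0, 1],
  [0, 0, 0, 0, 0, 0, 1],
], force=12)

```text
clock: 5.52
tool_pos: [0.6378, -0.1291, 0.1539]
eef_rot: [0.206, 0.979, 0.001, 0.005]
contact_force: [0.5, -0.2, 0.6]
opening: 0.49
finger_force: 12.0
```

Run:
```python
from h import *
s=shot("wrist","g2");go(.4606,-.2354,.15)
```

```text
cm [ 11.78 -16.81   0.08] rows 3.2841545566519397 turn z 0 tilt [ 0.09  0.28 -0.  ] pos [ 0.6362 -0.1291  0.1517] yaw 66.2 q7 1.05
```

View pics/g2.png

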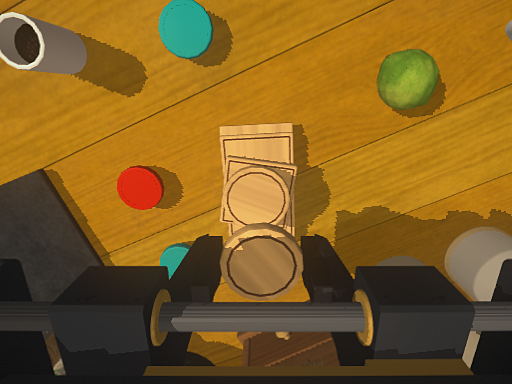

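The small lid is held level, with its circle at (261,264). The wide lid is below at (256,197). I'll work out the in-hand offset.

Run:
```python
from h import *
st=r.get_state();s=shot("wrist")
p=ray(s,[[261,264]],st["tool_pos"][2]-.002)[0];print("lid",p,"off",p-st["tool_pos"],"wide",ray(s,[[256,197]],.059),"exp TCP px",proj(s,st["tool_pos"]-[0,0,.002]))
off=(p-st["tool_pos"])
go(.4606-off[0],-.2354-off[1],.11)
```

```text
lid [ 0.63556067 -0.12847986  0.14969372] off [-0.00059808  0.00058207 -0.002     ] wide [[ 0.62970276 -0.13010215  0.059     ]] exp TCP px [[260.43732538 265.31142064]]
cm [ 11.59 -16.79   3.97] rows 3.325920063280399 turn z 0 tilt [ 0.03  0.1  -0.  ] pos [ 0.6349 -0.129   0.15  ] yaw 66.2 q7 1.05
```

Emit:
step_arm([
  [2.9, -4.2, 0, 0, 0, 0, 1],
  [2.9, -4.2, 0, 0, 0, 0, 1],
  [2.9, -4.2, 0, 0, 0, 0, 1],
  [2.9, -4.2, 0, 0, 0, 0, 1],
  [0, 0, 3, 0, 0, 0, 1],
  [0, 0, 1, 0, 0, 0, 1],
  [0, 0, 0, 0, 0, 0, 1],
])

```text
clock: 6.5
tool_pos: [0.4608, -0.2349, 0.1079]
eef_rot: [0.205, 0.979, 0.0, -0.001]
contact_force: [-1.2, 0.3, -0.4]
opening: 0.489
finger_force: 12.0
```

Run:
```python
from h import *
go(.4612,-.2360,.069)
```

```text
cm [-0.09 -0.08  3.89] rows 0.6224828358347722 turn z 0 tilt [ 0.03 -0.11  0.  ] pos [ 0.4608 -0.2349  0.1079] yaw 66.3 q7 1.16
```

Emit:
step_arm([
  [-0.1, -0.1, 1.5, 0, 0, 0, 1],
  [0, 0, 1, 0, 0, 0, 1],
  [0, 0, 0.7, 0, 0, 0, 1],
  [0, 0, 0.4, 0, 0, 0, 1],
  [0, 0, 0, 0, 0, 0, 1],
  [0, 0, 0, 0, 0, 0, 1],
])

```text
clock: 7.25
tool_pos: [0.4613, -0.2373, 0.0729]
eef_rot: [0.206, 0.979, -0.0, 0.0]
contact_force: [-0.4, -0.3, 0.6]
opening: 0.494
finger_force: 12.0
```

Emit:
step_arm([
  [0, 0, 0.3, 0, 0, 0, 1],
  [0, 0, 0, 0, 0, 0, 1],
])

```text
clock: 7.5
tool_pos: [0.4611, -0.2372, 0.0696]
eef_rot: [0.206, 0.979, 0.0, -0.0]
contact_force: [0.2, -1.1, 0.3]
opening: 0.49
finger_force: 12.0
```

Emit:
step_arm([
  [0, 0, 0.1, 0, 0, 0, 1],
  [0, 0, 0, 0, 0, 0, 0.3],
  [0, 0, 0, 0, 0, 0, 0],
  [0, 0, 0, 0, 0, 0, -0.6],
  [0, 0, 0, 0, 0, 0, -0.6],
  [0, 0, -5, 0, 0, 0, -0.6],
  [0, 0, -4, 0, 0, 0, -1],
  [0, 0, 0, 0, 0, 0, -1],
])

```text
clock: 8.5
tool_pos: [0.4628, -0.238, 0.1612]
eef_rot: [0.206, 0.979, -0.0, 0.003]
contact_force: [-0.1, -1.0, -1.2]
opening: 0.991
finger_force: 0.0
```

Run:
```python
from h import *
s=shot("wrist","p1");u=proj(s,[.461,-.236,.067])[0];print(u)
u2=proj(s,[.63,-.13,.059])[0];print(u2)
go(.6297,-.1301,.16)
```

```text
[261.87821286 199.76262394]
[431.92989701 305.12028336]
cm [-11.03  16.61  -0.  ] rows 3.19074380160799 turn z 0 tilt [ 0.01  0.15 -0.  ] pos [ 0.4617 -0.2376  0.1597] yaw 66.2 q7 1.19
```

View pics/p1.png

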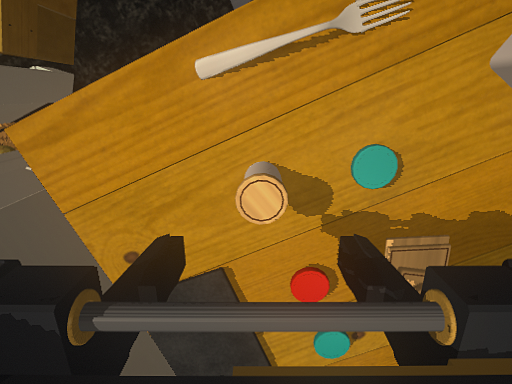

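The small lid sits at (262,200), exactly where a seated lid should appear. Next is the wide lid.

Emit:
step_arm([
  [-2.75, 4.15, 0, 0, 0, 0, -1],
  [-2.75, 4.15, 0, 0, 0, 0, -1],
  [-2.75, 4.15, 0, 0, 0, 0, -1],
  [-2.75, 4.15, 0, 0, 0, 0, -1],
  [0, 0, 0, 0, 0, 0, -1],
  [0, 0, 0, 0, 0, 0, -1],
])

```text
clock: 9.3
tool_pos: [0.6272, -0.1301, 0.1569]
eef_rot: [0.206, 0.979, -0.001, -0.002]
contact_force: [-0.3, -0.1, -0.3]
opening: 1.004
finger_force: 0.0
```

Run:
```python
from h import *
s=shot("wrist");pickle.dump(s,open("w2.pkl","wb"));c=s["pixels"][120:280,170:350]
cv2.imwrite("pics/g3.png",cv2.resize(c,None,fx=3,fy=3,interpolation=cv2.INTER_CUBIC)[:,:,::-1])
go(.6297,-.1301,.0605)
```

```text
cm [-0.25  0.21  9.68] rows 1.5490753230318162 turn z 0 tilt [-0.14 -0.17  0.  ] pos [ 0.6269 -0.1309  0.1573] yaw 66.2 q7 1.05
```

View pics/g3.png

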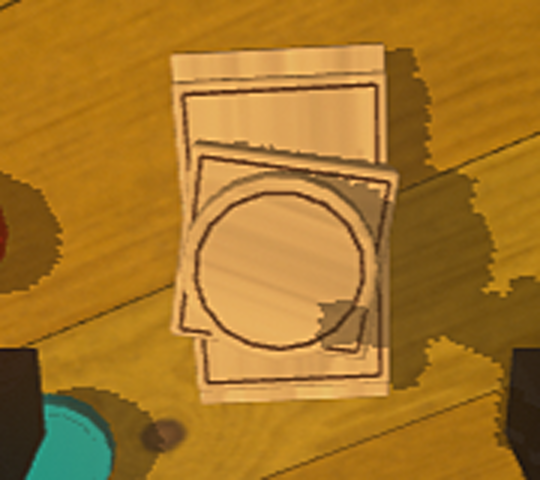

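Run:
```python
from h import *
s=pickle.load(open("w2.pkl","rb"));f=lambda *p:np.array(p)/3+[170,120]
print("wide",ray(s,f([279.5,270]),.059))
for n,q,z in(("sq",f([197,142],[397,172],[373,362],[173,332]),.04),("long",f([172,55],[383,44],[388,395],[202,402]),.021)):
    W=ray(s,q,z)[:,:2];e=np.roll(W,-1,0)-W;print(n,W.round(4).tolist(),W.mean(0),np.linalg.norm(e,axis=1)*1000,np.degrees(np.arctan2(e[:,1],e[:,0]))%180)
```

```text
wide [[ 0.63446478 -0.13121338  0.059     ]]
sq [[0.5955, -0.14], [0.6271, -0.0904], [0.6816, -0.1197], [0.647, -0.1727]] [ 0.63778328 -0.13070391] [58.79161013 61.88600727 63.27918022 60.99018904] [ 57.49768616 151.79967597  56.84424629 147.64688817]
long [[0.5716, -0.1388], [0.5941, -0.0794], [0.7054, -0.1214], [0.6822, -0.181]] [ 0.63831496 -0.1301617 ] [ 63.53054027 118.96042833  63.89765512 118.40432606] [ 69.20360533 159.31805654  68.70510467 159.14211763]
```

Emit:
step_arm([
  [-0.7, 0.3, 5, 0, 0, 0, -1],
  [0, 0, 3, 0, 0, 0, -1],
  [0, 0, 1.6, 0, 0, 0, -1],
  [0, 0, 0, 0, 0, 0, -1],
  [0, 0, 0, 0, 0, 0, -1],
])

```text
clock: 9.98
tool_pos: [0.637, -0.1302, 0.064]
eef_rot: [0.206, 0.979, 0.0, 0.001]
contact_force: [0.8, -0.2, -0.2]
opening: 0.999
finger_force: 0.0
```

Run:
```python
from h import *
go(.6345,-.1312,.0610)
```

```text
cm [ 0.19 -0.2   0.3 ] rows 0.06447672310388178 turn z 0 tilt [ 0.03  0.11 -0.  ] pos [ 0.637  -0.1302  0.064 ] yaw 66.2 q7 1.01
```

Emit:
step_arm([
  [0.2, -0.2, 0.25, 0, 0, 0, -0.3],
  [0, 0, 0, 0, 0, 0, 0.2],
  [0, 0, 0, 0, 0, 0, 1],
  [0, 0, 0, 0, 0, 0, 1],
  [0, 0, 0, 0, 0, 0, 1],
  [0, 0, -2, 0, 0, 0, 1],
  [0, 0, -6, 0, 0, 0, 1],
  [0, 0, 0, 0, 0, 0, 1],
])

```text
clock: 10.98
tool_pos: [0.6375, -0.131, 0.1461]
eef_rot: [0.206, 0.979, 0.001, 0.005]
contact_force: [0.5, 0.3, -1.8]
opening: 0.626
finger_force: 12.0
```

Run:
```python
from h import *
st=r.get_state();s=shot("wrist","g4");print("exp TCP px",proj(s,st["tool_pos"]-[0,0,.002]))
go(.4495,.265,.16)
```

```text
exp TCP px [[260.44533132 265.2742011 ]]
cm [32.98 28.73 -1.78] rows 7.004497639236487 turn z 0 tilt [ 0.11  0.32 -0.  ] pos [ 0.6356 -0.1309  0.1435] yaw 66.2 q7 1.04
```

View pics/g4.png

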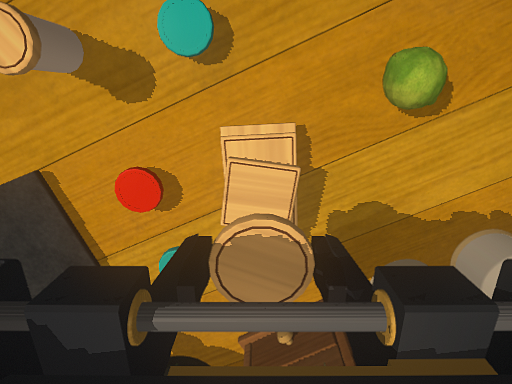

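The wide lid is held, with its circle at (262,262) against an expected (260,265). The square lid is at about (261,193).

Emit:
step_arm([
  [4.1, 3.6, -0.3, 0, 0, 0, 1],
  [4.1, 3.6, -0.3, 0, 0, 0, 1],
  [4.1, 3.6, -0.3, 0, 0, 0, 1],
  [4.1, 3.6, -0.3, 0, 0, 0, 1],
  [4.1, 3.6, 0, 0, 0, 0, 1],
  [4.1, 3.6, 0, 0, 0, 0, 1],
  [4.1, 3.6, 0, 0, 0, 0, 1],
  [4.1, 3.6, 0, 0, 0, 0, 1],
])

```text
clock: 12.02
tool_pos: [0.4482, 0.2661, 0.1517]
eef_rot: [0.206, 0.979, -0.001, -0.0]
contact_force: [-0.2, 0.5, -0.4]
opening: 0.632
finger_force: 12.0
```

Emit:
step_arm([
  [0, 0, 2.5, 0, 0, 0, 1],
  [0, 0, 1, 0, 0, 0, 1],
  [0, 0, 0, 0, 0, 0, 1],
])

```text
clock: 12.4
tool_pos: [0.4494, 0.2635, 0.1164]
eef_rot: [0.207, 0.978, -0.001, -0.001]
contact_force: [-0.6, -0.3, -0.2]
opening: 0.627
finger_force: 12.0
```

Run:
```python
from h import *
go(.4503,.2646,.085)
```

```text
cm [-0.04  0.14  3.14] rows 0.5030625253439865 turn z 0 tilt [-0.15 -0.05  0.  ] pos [0.4494 0.2635 0.1164] yaw 66.1 q7 0.34
```

Emit:
step_arm([
  [0, 0.15, 1, 0, 0, 0, 1],
  [0, 0, 0.8, 0, 0, 0, 1],
  [0, 0, 0.6, 0, 0, 0, 1],
  [0, 0, 0.3, 0, 0, 0, 1],
  [0, 0, 0, 0, 0, 0, 1],
])

```text
clock: 13.02
tool_pos: [0.4501, 0.2663, 0.0901]
eef_rot: [0.206, 0.979, -0.0, -0.0]
contact_force: [-0.2, 0.7, -0.8]
opening: 0.636
finger_force: 12.0
```

Emit:
step_arm([
  [0, 0, 0.3, 0, 0, 0, 1],
  [0, 0, 0, 0, 0, 0, 1],
])

```text
clock: 13.28
tool_pos: [0.4502, 0.2664, 0.0872]
eef_rot: [0.206, 0.979, 0.0, -0.0]
contact_force: [-0.1, -0.5, -1.2]
opening: 0.627
finger_force: 12.0
```

Emit:
step_arm([
  [0, 0, 0.2, 0, 0, 0, 1],
  [0, 0, 0, 0, 0, 0, 0.2],
  [0, 0, 0, 0, 0, 0, -0.3],
  [0, 0, 0, 0, 0, 0, -0.8],
  [0, 0, 0, 0, 0, 0, -0.8],
  [0, 0, -5, 0, 0, 0, -0.8],
  [0, 0, -3, 0, 0, 0, -1],
  [0, 0, 0, 0, 0, 0, -1],
])

```text
clock: 14.28
tool_pos: [0.4514, 0.2671, 0.1672]
eef_rot: [0.206, 0.979, 0.002, 0.002]
contact_force: [0.7, 0.2, -0.1]
opening: 1.001
finger_force: 0.0
```

Run:
```python
from h import *
s=shot("wrist","p2");u=proj(s,[.4495,.265,.083])[0];print(u)
go(.638,-.1307,.16,57.5)
```

```text
[256.67906642 206.37800345]
cm [-33.16 -28.8    0.57] rows 7.028128310741432 turn z 8.7 tilt [ 0.1   0.06 -0.  ] pos [0.4506 0.2665 0.1658] yaw 66.2 q7 0.36
```

View pics/p2.png

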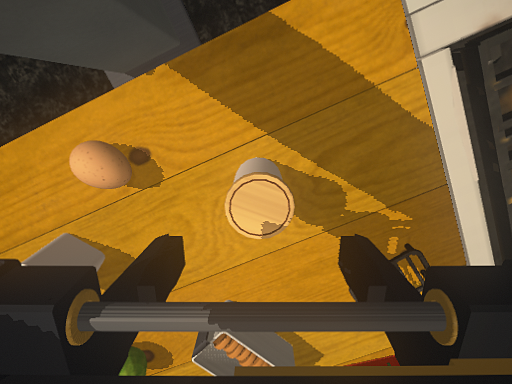

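The wide lid is flat on its jar at (260,207). Next is the square lid.

Emit:
step_arm([
  [-4.14, -3.6, 0, 0, 0, 0, -1],
  [-4.14, -3.6, 0, 0, 0, 0, -1],
  [-4.14, -3.6, 0, 0, 0, 0, -1],
  [-4.14, -3.6, 0, 0, 0, 0, -1],
  [-4.14, -3.6, 0, 0, 0, 0, -1],
  [-4.14, -3.6, 0, 0, 0, 0, -1],
  [-4.14, -3.6, 0, 0, 0, 0, -1],
  [-4.14, -3.6, 0, 0, 0, 0, -1],
])

```text
clock: 15.32
tool_pos: [0.6369, -0.1321, 0.1632]
eef_rot: [0.206, 0.979, 0.0, -0.001]
contact_force: [0.9, 0.4, 0.2]
opening: 1.001
finger_force: 0.0
```

Emit:
step_arm([
  [0, 0, 0, 0, 0, 8.7, -1],
  [0, 0, 0, 0, 0, 0, -1],
  [0, 0, 0, 0, 0, 0, -1],
])

```text
clock: 15.7
tool_pos: [0.6366, -0.1292, 0.1642]
eef_rot: [0.277, 0.961, 0.0, -0.001]
contact_force: [-0.1, 0.1, 0.1]
opening: 0.999
finger_force: 0.0
```

Run:
```python
from h import *
s=shot("wrist");pickle.dump(s,open("w3.pkl","wb"));c=s["pixels"][120:280,170:350]
cv2.imwrite("pics/g5.png",cv2.resize(c,None,fx=3,fy=3,interpolation=cv2.INTER_CUBIC)[:,:,::-1])
go(.638,-.1307,.042,57.5)
```

```text
cm [-0.2  -0.06 12.25] rows 1.960631045933904 turn z 0.3 tilt [ 0.   -0.09  0.  ] pos [ 0.6368 -0.1292  0.1645] yaw 57.8 q7 0.94
```

View pics/g5.png

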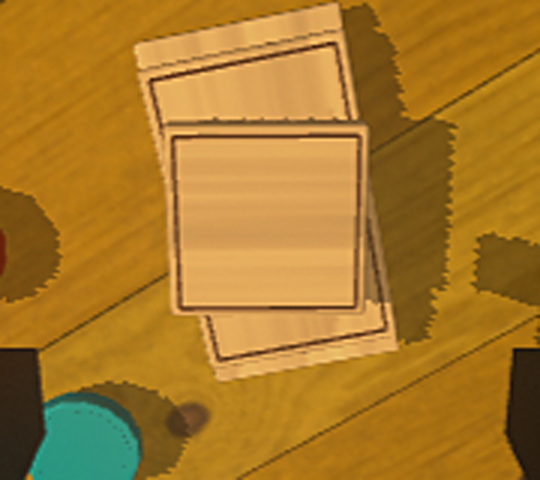

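Run:
```python
from h import *
s=pickle.load(open("w3.pkl","rb"));f=lambda *p:np.array(p)/3+[170,120]
for n,q,z in(("sq",f([167,122],[368,124],[362,312],[174,315]),.04),("sqin",f([172,137],[361,135],[357,306],[182,309]),.04),("long",f([136,45],[340,5],[397,347],[220,380]),.021)):
    W=ray(s,q,z)[:,:2];e=np.roll(W,-1,0)-W;print(n,W.mean(0),np.linalg.norm(e,axis=1)*1000,np.degrees(np.arctan2(e[:,1],e[:,0]))%180)
go(.638,-.1307,.042,57.5)
```

```text
sq [ 0.63729849 -0.13120398] [59.2962338  60.55820659 59.62845756 62.18686848] [ 57.19545799 147.93514461  58.76373072 147.63024138]
sqin [ 0.63811861 -0.13162997] [56.02320235 55.17451609 55.37359319 55.60461788] [ 58.39300547 148.27680793  58.83545242 148.94878314]
long [ 0.63900262 -0.12966209] [ 63.76924949 117.2743129   62.71976503 118.2482857 ] [ 68.64059879 158.82117086  69.52304888 159.3318194 ]
cm [-0.2  -0.06 12.25] rows 1.960631045933904 turn z 0.3 tilt [ 0.   -0.09  0.  ] pos [ 0.6368 -0.1292  0.1645] yaw 57.8 q7 0.94
```

Emit:
step_arm([
  [-0.2, -0.15, 5, 0, 0, 0, -1],
  [0, 0, 4, 0, 0, 0, -1],
  [0, 0, 2, 0, 0, 0, -1],
  [0, 0, 0.8, 0, 0, 0, -1],
  [0, 0, 0, 0, 0, 0, -1],
  [0, 0, 0, 0, 0, 0, -1],
])

```text
clock: 16.5
tool_pos: [0.6392, -0.1331, 0.0487]
eef_rot: [0.279, 0.96, 0.0, 0.001]
contact_force: [-0.1, 0.6, 0.2]
opening: 1.002
finger_force: 0.0
```

Run:
```python
from h import *
go(.6377,-.1314,.0425,58)
```

```text
cm [0.22 0.06 0.62] rows 0.10538066900077898 turn z -0.5 tilt [ 0.07  0.14 -0.  ] pos [ 0.6392 -0.1331  0.0487] yaw 57.5 q7 0.9
```

Emit:
step_arm([
  [0.2, 0.05, 0.55, 0, 0, 0, -1],
  [0, 0, 0, 0, 0, 0, -0.2],
  [0, 0, 0, 0, 0, 0, 1],
  [0, 0, 0, 0, 0, 0, 1],
  [0, 0, 0, 0, 0, 0, 1],
  [0, 0, -2, 0, 0, 0, 1],
  [0, 0, -6, 0, 0, 0, 1],
  [0, 0, 0, 0, 0, 0, 1],
])

```text
clock: 17.5
tool_pos: [0.6406, -0.1319, 0.1277]
eef_rot: [0.28, 0.96, 0.001, 0.005]
contact_force: [-0.6, 0.3, -0.5]
opening: 0.699
finger_force: 12.0
```

Run:
```python
from h import *
st=r.get_state();s=shot("wrist","g6");pickle.dump((s,st),open("w4.pkl","wb"));print("exp TCP px",proj(s,st["tool_pos"]-[0,0,.002]))
go(.453,.0325,.16,31.3);go(.453,.0325,.16,31.3+90)
```

```text
exp TCP px [[260.55665845 265.37926993]]
cm [24.47  3.9  -3.6 ] rows 4.005939864054384 turn z 26.2 tilt [ 0.15  0.31 -0.  ] pos [ 0.6387 -0.1318  0.1252] yaw 57.5 q7 0.92
cm [24.47  3.9  -3.6 ] rows 4.005939864054384 turn z -63.8 tilt [ 0.15  0.31 -0.  ] pos [ 0.6387 -0.1318  0.1252] yaw 57.5 q7 0.92
```

View pics/g6.png

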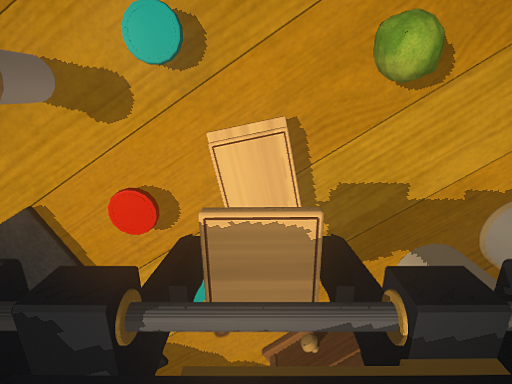

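The square lid is held square, with its front edge at row ~211. The long lid is clear below it.

Emit:
step_arm([
  [4.9, 0.78, -0.7, 0, 0, 0, 1],
  [4.9, 0.78, -0.7, 0, 0, 0, 1],
  [4.9, 0.78, -0.7, 0, 0, 0, 1],
  [4.9, 0.78, -0.7, 0, 0, 0, 1],
  [4.9, 0.78, 0, 0, 0, 0, 1],
  [0, 0, 0, 0, 0, 8.7, 1],
  [0, 0, 0, 0, 0, 8.7, 1],
  [0, 0, 0, 0, 0, 8.7, 1],
])

```text
clock: 18.55
tool_pos: [0.4503, 0.033, 0.1494]
eef_rot: [0.491, 0.871, -0.0, -0.001]
contact_force: [0.8, 0.5, -1.2]
opening: 0.702
finger_force: 12.0
```

Emit:
step_arm([
  [0, 0, 2, 0, 0, 0, 1],
  [0, 0, 1.5, 0, 0, 0, 1],
  [0, 0, 0, 0, 0, 0, 1],
])

```text
clock: 18.92
tool_pos: [0.4499, 0.0328, 0.1138]
eef_rot: [0.489, 0.872, -0.001, -0.001]
contact_force: [-0.5, 0.5, -0.8]
opening: 0.704
finger_force: 12.0
```

Run:
```python
from h import *
s,st=pickle.load(open("w4.pkl","rb"));m=R.from_quat(st["eef_rot"]).as_matrix()
print("front edge expected",proj(s,[st["tool_pos"]+m@[.031,y,.002] for y in(-.031,.031)]))
go(.453,.0325,.0775,31.3)
```

```text
front edge expected [[196.47306302 209.71641776]
 [324.55925918 209.6646522 ]]
cm [-0.2   0.26  3.63] rows 0.5826154465085125 turn z 0.1 tilt [-0.16 -0.07  0.  ] pos [0.4499 0.0328 0.1138] yaw 31.4 q7 0.34
```

Emit:
step_arm([
  [-0.2, 0.25, 1, 0, 0, 0, 1],
  [0, 0, 1, 0, 0, 0, 1],
  [0, 0, 0.7, 0, 0, 0, 1],
  [0, 0, 0.4, 0, 0, 0, 1],
  [0, 0, 0, 0, 0, 0, 1],
])

```text
clock: 19.55
tool_pos: [0.4539, 0.0325, 0.0835]
eef_rot: [0.489, 0.872, -0.0, -0.0]
contact_force: [-0.0, 1.0, -1.0]
opening: 0.702
finger_force: 12.0
```

Emit:
step_arm([
  [0, 0, 0.3, 0, 0, 0, 1],
  [0, 0, 0, 0, 0, 0, 1],
])

```text
clock: 19.8
tool_pos: [0.4541, 0.0325, 0.0807]
eef_rot: [0.489, 0.872, 0.0, -0.0]
contact_force: [-0.0, -0.3, -0.3]
opening: 0.7
finger_force: 12.0
```

Emit:
step_arm([
  [0, 0, 0.25, 0, 0, 0, 1],
  [0, 0, 0, 0, 0, 0, 1],
])

```text
clock: 20.05
tool_pos: [0.4541, 0.0325, 0.0781]
eef_rot: [0.489, 0.872, 0.0, -0.0]
contact_force: [-1.1, 0.2, -1.1]
opening: 0.703
finger_force: 12.0
```

Emit:
step_arm([
  [0, 0, 0.05, 0, 0, 0, 1],
  [0, 0, 0, 0, 0, 0, 0.1],
  [0, 0, 0, 0, 0, 0, -0.5],
  [0, 0, 0, 0, 0, 0, -0.8],
  [0, 0, 0, 0, 0, 0, -0.8],
  [0, 0, -5, 0, 0, 0, -0.8],
  [0, 0, -4, 0, 0, 0, -1],
  [0, 0, 0, 0, 0, 0, -1],
])

```text
clock: 21.05
tool_pos: [0.4556, 0.0326, 0.1699]
eef_rot: [0.489, 0.872, 0.002, 0.002]
contact_force: [-0.0, -0.5, -1.2]
opening: 0.999
finger_force: 0.0
```

Run:
```python
from h import *
s=shot("wrist","p3");print(proj(s,[.453,.0325,.075])[0])
cv2.imwrite("pics/p3c.png",cv2.resize(s["pixels"][110:270,160:350],None,fx=3,fy=3,interpolation=cv2.INTER_CUBIC)[:,:,::-1])
go(.6387,-.130,.16,69)
```

```text
[257.54651792 201.50910323]
cm [-23.46   7.22   0.9 ] rows 3.9300600707622424 turn z -37.6 tilt [ 0.15  0.06 -0.  ] pos [0.4548 0.0326 0.1686] yaw 31.4 q7 0.34
```

View pics/p3c.png

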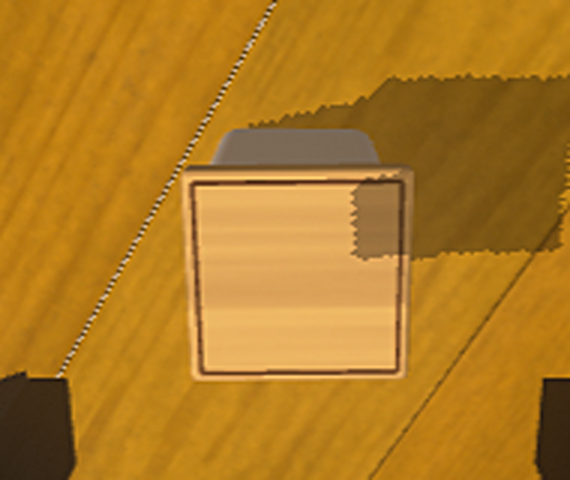

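The square lid sits square and flat on its jar. That was my last allowed picture, so from here I'll work from numbers only. Next I'll measure the box from above.

Emit:
step_arm([
  [0.47, 5.47, -2, 0, 0, 0, -1],
  [0.47, 5.47, -2, 0, 0, 0, -1],
  [0.47, 5.47, -2, 0, 0, 0, -1],
  [0.47, 5.47, -2, 0, 0, 0, -1],
  [0, 0, 0, 0, 0, 0, -1],
  [0, 0, 0, 0, 0, 0, -1],
])

```text
clock: 21.85
tool_pos: [0.6296, 0.1618, 0.2454]
eef_rot: [0.489, 0.872, -0.002, -0.001]
contact_force: [-0.4, -0.3, -0.8]
opening: 0.996
finger_force: 0.0
```

Run:
```python
from h import *
s=shot("wrist","w_box");pickle.dump(s,open("w_box.pkl","wb"));d=pickle.load(open("d0.pkl","rb"))
go(.632,.163,.25)
for nm,t in(("wrist",s),("top",d["top"])):
  u=proj(t,[.632,.163,.052])[0];print(nm,u)
  hsv=cv2.cvtColor(t["pixels"],cv2.COLOR_RGB2HSV)
  a=t["fx"]*.13/.33 if nm=="wrist" else 45
  Y,X=np.mgrid[:384,:512];roi=np.hypot(X-u[0],Y-u[1])<a*.65
  for smax,vmin in((60,100),(60,130),(60,160),(60,190),(60,220)):
    m=((hsv[...,1]<smax)&(hsv[...,2]>vmin)&roi).astype(np.uint8)
    n,l,q,c=cv2.connectedComponentsWithStats(m)
    if n<2: continue
    i=1+q[1:,4].argmax();ct=np.vstack(cv2.findContours((l==i).astype(np.uint8),0,1)[0]).reshape(-1,2)
    W=ray(t,ct,.052)[:,:2]*1000;print(smax,vmin,q[i].tolist(),[np.round(v,1) for v in cv2.minAreaRect(np.float32(W))])
```

```text
cm [ 0.01  0.32 -0.43] rows 0.08654621619375089 turn z 0 tilt [-0.28 -0.02  0.  ] pos [0.6293 0.1612 0.2457] yaw 31.4 q7 0.23
wrist [264.12222064 173.47419935]
60 100 [218, 142, 105, 60, 982] [array([635.4, 166.8]), array([115.2,  57. ]), np.float64(23.4)]
60 130 [218, 142, 105, 60, 960] [array([635.4, 166.8]), array([115. ,  56.9]), np.float64(23.4)]
60 160 [219, 142, 104, 60, 691] [array([635.6, 166.8]), array([114.4,  56.9]), np.float64(23.4)]
60 190 [219, 159, 103, 43, 234] [array([647.5, 153.6]), array([119.9,  48.5]), np.float64(40.2)]
60 220 [228, 170, 91, 32, 135] [array([656.6, 148.9]), array([106. ,  34.9]), np.float64(44.5)]
top [204.09307624 157.05671423]
60 100 [187, 134, 35, 48, 538] [array([631.1, 163.3]), array([129.5,  58.2]), np.float64(23.9)]
60 130 [187, 134, 35, 48, 491] [array([631.6, 163.5]), array([125.3,  58.2]), np.float64(23.9)]
60 160 [187, 134, 35, 48, 402] [array([631.1, 163.3]), array([124.2,  58.3]), np.float64(23.5)]
60 190 [187, 134, 18, 16, 111] [array([676.8, 186.5]), array([24.7, 53.1]), np.float64(28.5)]
60 220 [190, 138, 12, 7, 32] [array([675.2, 188.7]), array([ 7.7, 30.8]), np.float64(23.5)]
```

The wrist view gives the box rim as 115×57 mm, centred at (.6355,.1668) with yaw 23.4°. I'll turn towards the lid's yaw and cross-check.

Emit:
step_arm([
  [0, 0, 0, 0, 0, -9.4, -1],
  [0, 0, 0, 0, 0, -9.4, -1],
  [0, 0, 0, 0, 0, -9.4, -1],
  [0, 0, 0, 0, 0, -9.4, -1],
  [0, 0, 0, 0, 0, 0, -1],
  [0, 0, 0, 0, 0, 0, -1],
])

```text
clock: 22.65
tool_pos: [0.6304, 0.1618, 0.2473]
eef_rot: [0.184, 0.983, -0.0, -0.001]
contact_force: [0.0, 0.4, -0.6]
opening: 1.001
finger_force: 0.0
```

```bash
cat >> h.py <<'E'
def rect(t,P,z,f,rad,far=None):
    "largest component of mask f(hsv) within rad px of P: minAreaRect on plane z, mm"
    u=proj(t,P)[0];hsv=cv2.cvtColor(t["pixels"],cv2.COLOR_RGB2HSV).astype(int)
    Y,X=np.mgrid[:384,:512];m=(f(hsv)&(np.hypot(X-u[0],Y-u[1])<rad)).astype(np.uint8)
    n,l,q,c=cv2.connectedComponentsWithStats(m);i=1+q[1:,4].argmax()
    ct=np.vstack(cv2.findContours((l==i).astype(np.uint8),0,1)[0]).reshape(-1,2)
    W=ray(t,ct,z)[:,:2]*1000;print(q[i].tolist(),[np.round(v,1) for v in cv2.minAreaRect(np.float32(W))])
E
python3 - <<'E'
from h import *
s=shot("wrist","w_box2")
for v in(100,150,170): rect(s,[.6355,.1665,.052],.052,lambda h:(h[...,1]<60)&(h[...,2]>v),75)
go(.6387,-.130,.18,69)
E
```

```text
[217, 121, 99, 101, 1402] [array([635.2, 167.7]), array([114.4,  59.5]), np.float64(22.9)]
[217, 125, 99, 97, 1032] [array([635.6, 167. ]), array([114.1,  56.9]), np.float64(23.4)]
[217, 125, 99, 97, 768] [array([635.8, 167. ]), array([113.7,  56.8]), np.float64(23.4)]
cm [-11.29 -26.95   6.75] rows 4.7982266146165635 turn z -0.1 tilt [-0.05 -0.04  0.  ] pos [0.6305 0.1621 0.2474] yaw 68.9 q7 0.75
```

Box: (.6356,.1668) with yaw 23.4°. Next is the long lid.

Emit:
step_arm([
  [-2.26, -5.4, 1, 0, 0, 0, -1],
  [-2.26, -5.4, 1, 0, 0, 0, -1],
  [-2.26, -5.4, 1, 0, 0, 0, -1],
  [-2.26, -5.4, 1, 0, 0, 0, -1],
  [-2.26, -5.4, 1, 0, 0, 0, -1],
  [0, 0, 0, 0, 0, 0, -1],
  [0, 0, 0, 0, 0, 0, -1],
])

```text
clock: 23.58
tool_pos: [0.6398, -0.1293, 0.1976]
eef_rot: [0.182, 0.983, 0.0, -0.0]
contact_force: [-0.1, 0.9, 0.7]
opening: 0.996
finger_force: 0.0
```

Run:
```python
from h import *
s=shot("wrist","w_long");hsv=cv2.cvtColor(s["pixels"],cv2.COLOR_RGB2HSV)
for P in([.6387,-.13,.021],[.66,-.14,.021],[.70,-.1,0],[.58,-.17,0]):
    u=proj(s,P)[0].astype(int);print(u,np.median(hsv[u[1]-4:u[1]+5,u[0]-4:u[0]+5].reshape(-1,3),axis=0))
for smax in(120,135,150,165): rect(s,[.6387,-.13,.021],.021,lambda h:(h[...,1]<smax)&(h[...,2]>130),95)
go(.6387,-.130,.022,69)
```

```text
[259 176] [ 17. 151. 223.]
[258 196] [ 17. 152. 222.]
[301 208] [ 19. 215. 182.]
[206 136] [ 19. 229. 181.]Traceback (most recent call last):
  File "<stdin>", line 5, in <module>
  File "h.py", line 44, in rect
    n,l,q,c=cv2.connectedComponentsWithStats(m);i=1+q[1:,4].argmax()
                                                    ~~~~~~~~~~~~~~^^
ValueError: attempt to get argmax of an empty sequence
```

Run:
```python
from h import *
s=shot("wrist")
for smax in(170,180,190): rect(s,[.6387,-.13,.021],.021,lambda h:(h[...,1]<smax)&(h[...,2]>130),95)
go(.6387,-.130,.022,69)
```

```text
[226, 120, 64, 107, 6279] [array([ 638.4, -130.6]), array([ 65.4, 118.8]), np.float64(69.2)]
[226, 120, 64, 107, 6327] [array([ 638.3, -130.8]), array([ 66. , 118.7]), np.float64(69.0)]
[226, 120, 64, 107, 6350] [array([ 638.3, -130.8]), array([ 66.1, 118.8]), np.float64(69.1)]
cm [ 0.05 -0.32 17.59] rows 2.815629301309408 turn z 0.2 tilt [ 0.09 -0.01  0.  ] pos [ 0.6402 -0.1275  0.198 ] yaw 69.2 q7 1.16
```

Emit:
step_arm([
  [0.05, -0.35, 6, 0, 0, 0, -1],
  [0, 0, 5, 0, 0, 0, -1],
  [0, 0, 3.5, 0, 0, 0, -1],
  [0, 0, 2, 0, 0, 0, -1],
  [0, 0, 0.7, 0, 0, 0, -1],
  [0, 0, 0, 0, 0, 0, -1],
  [0, 0, 0, 0, 0, 0, -1],
])

```text
clock: 24.55
tool_pos: [0.6393, -0.1331, 0.0272]
eef_rot: [0.182, 0.983, 0.0, 0.001]
contact_force: [0.3, 0.4, 0.7]
opening: 0.997
finger_force: 0.0
```

Run:
```python
from h import *
go(.6384,-.1307,.0225,69.1)
```

```text
cm [0.17 0.19 0.47] rows 0.08520192387809664 turn z -0.1 tilt [ 0.04  0.14 -0.  ] pos [ 0.6393 -0.1331  0.0272] yaw 69.0 q7 1.12
```

Emit:
step_arm([
  [0.17, 0.19, 0.45, 0, 0, 0, -1],
  [0, 0, 0, 0, 0, 0, -0.2],
  [0, 0, 0, 0, 0, 0, 1],
  [0, 0, 0, 0, 0, 0, 1],
  [0, 0, 0, 0, 0, 0, 1],
], force=20)

```text
clock: 25.18
tool_pos: [0.6373, -0.1307, 0.0213]
eef_rot: [0.182, 0.983, 0.0, 0.0]
contact_force: [-0.4, -0.1, 0.1]
opening: 0.748
finger_force: 20.0
```

Emit:
step_arm([
  [0, 0, -2, 0, 0, 0, 1],
  [0, 0, -5, 0, 0, 0, 1],
  [0, 0, -5, 0, 0, 0, 1],
  [0, 0, 0, 0, 0, 0, 1],
  [0, 0, 0, 0, 0, 0, 1],
])

```text
clock: 25.8
tool_pos: [0.6369, -0.1306, 0.1416]
eef_rot: [0.182, 0.983, -0.0, -0.0]
contact_force: [-0.1, -0.3, -1.4]
opening: 0.745
finger_force: 20.0
```

Run:
```python
from h import *
s=shot("wrist","w_longheld");st=r.get_state();p=st["tool_pos"];m=R.from_quat(st["eef_rot"]).as_matrix()
e=[p+m@[.061,y,.0065+.0] for y in(-.033,0,.033)]+[p+m@[.053,y,.0015] for y in(-.033,0,.033)]
print(proj(s,e).round(1).tolist())
hsv=cv2.cvtColor(s["pixels"],cv2.COLOR_RGB2HSV)
mk=((hsv[...,1]<180)&(hsv[...,2]>80)).astype(np.uint8)
for c in(225,245,260,275,295): print(c,[(y,hsv[y,c].tolist()) for y in range(135,200,3)])
go(.6356,.1668,.15,113.4)
```

```text
[[189.6, 144.6], [260.1, 144.6], [330.5, 144.6], [188.4, 163.8], [260.1, 163.7], [331.7, 163.7]]
225 [(135, [19, 227, 182]), (138, [18, 228, 169]), (141, [19, 226, 177]), (144, [18, 224, 163]), (147, [18, 221, 180]), (150, [19, 229, 188]), (153, [17, 154, 208]), (156, [17, 153, 219]), (159, [17, 152, 220]), (162, [17, 152, 220]), (165, [17, 153, 220]), (168, [17, 152, 223]), (171, [17, 153, 150]), (174, [17, 152, 221]), (177, [17, 150, 245]), (180, [12, 177, 98]), (183, [17, 149, 226]), (186, [17, 150, 226]), (189, [17, 150, 226]), (192, [17, 150, 226]), (195, [17, 149, 227]), (198, [17, 149, 226])]
245 [(135, [18, 222, 179]), (138, [18, 226, 169]), (141, [18, 222, 170]), (144, [18, 223, 177]), (147, [19, 221, 178]), (150, [19, 226, 178]), (153, [16, 155, 226]), (156, [17, 150, 230]), (159, [18, 150, 229]), (162, [18, 149, 229]), (165, [18, 150, 229]), (168, [17, 150, 233]), (171, [16, 154, 157]), (174, [17, 151, 225]), (177, [17, 150, 247]), (180, [13, 176, 100]), (183, [17, 150, 228]), (186, [17, 150, 228]), (189, [17, 150, 228]), (192, [17, 150, 228]), (195, [17, 148, 229]), (198,
[... 981 characters left out ...]
 151, 219]), (195, [17, 151, 219]), (198, [17, 151, 219])]
295 [(135, [19, 227, 171]), (138, [18, 224, 174]), (141, [18, 223, 168]), (144, [19, 220, 167]), (147, [18, 217, 168]), (150, [19, 230, 174]), (153, [17, 153, 211]), (156, [17, 152, 223]), (159, [17, 152, 223]), (162, [17, 153, 224]), (165, [17, 153, 224]), (168, [17, 153, 227]), (171, [17, 152, 149]), (174, [17, 153, 211]), (177, [17, 151, 233]), (180, [14, 163, 128]), (183, [17, 152, 218]), (186, [16, 153, 217]), (189, [17, 152, 217]), (192, [17, 152, 218]), (195, [16, 152, 218]), (198, [17, 152, 218])]
cm [10.71 27.74 -0.93] rows 4.760687426181435 turn z -44.4 tilt [-0.03 -0.1   0.  ] pos [ 0.6364 -0.1306  0.1407] yaw 69.0 q7 1.14
```

Run:
```python
from h import *
s=shot("wrist");st=r.get_state();p=st["tool_pos"];m=R.from_quat(st["eef_rot"]).as_matrix()
g=cv2.cvtColor(s["pixels"],cv2.COLOR_RGB2HSV);print([(y,int(np.median(g[y,225:296,1])),int(np.median(g[y,225:296,2]))) for y in range(146,184)])
for n,row,dz in(("end top",152,.0053),("end bot",152,.0093),("riser bot",171,.0053),("riser top",176,.0003)):
    W=ray(s,[[260,row]],p[2]-dz)[0];print(n,(m.T@(W-p)*1000).round(1))
for x,dz in((.061,.0093),(.061,.0053),(.053,.0053),(.053,.0003)): print(x,dz,proj(s,p+m@[x,0,dz]).round(1))
top=shot("top","t_held");sc=shot("scene","s_held")
```

```text
[(146, 222, 177), (147, 222, 176), (148, 221, 176), (149, 222, 177), (150, 225, 181), (151, 193, 144), (152, 147, 153), (153, 153, 219), (154, 152, 227), (155, 152, 226), (156, 152, 226), (157, 152, 226), (158, 152, 225), (159, 152, 226), (160, 152, 226), (161, 152, 227), (162, 151, 227), (163, 151, 226), (164, 151, 226), (165, 151, 227), (166, 151, 227), (167, 151, 227), (168, 151, 229), (169, 151, 238), (170, 154, 140), (171, 153, 150), (172, 153, 198), (173, 153, 209), (174, 152, 218), (175, 152, 224), (176, 152, 226), (177, 151, 240), (178, 176, 84), (179, 172, 104), (180, 167, 127), (181, 151, 238), (182, 151, 225), (183, 152, 222)]
end top [58.1 -0.1  5.5]
end bot [57.3 -0.1  9.5]
riser bot [49.  -0.1  5.4]
riser top [47.8 -0.1  0.4]
0.061 0.0093 [[260.3 144.4]]
0.061 0.0053 [[260.3 145.8]]
0.053 0.0053 [[260.3 162.7]]
0.053 0.0003 [[260.3 165.1]]
```

The lid is held level, but sits about 3 mm towards −tool x. I'll carry it to the box.

Emit:
step_arm([
  [2.15, 5.5, 0, 0, 0, 0, 1],
  [2.15, 5.5, 0, 0, 0, 0, 1],
  [2.15, 5.5, 0, 0, 0, 0, 1],
  [2.15, 5.5, 0, 0, 0, 0, 1],
  [2.15, 5.5, 0, 0, 0, 0, 1],
  [0, 0, 0, 0, 0, -9, 1],
  [0, 0, 0, 0, 0, -9, 1],
  [0, 0, 0, 0, 0, -9, 1],
])

```text
clock: 27.0
tool_pos: [0.6347, 0.1647, 0.14]
eef_rot: [-0.056, 0.998, -0.0, -0.001]
contact_force: [-0.2, 0.1, -0.6]
opening: 0.746
finger_force: 20.0
```

Emit:
step_arm([
  [0, 0, 0, 0, 0, -9, 1],
  [0, 0, 0, 0, 0, -8.4, 1],
  [0, 0, 0, 0, 0, 0, 1],
  [0, 0, 0, 0, 0, 0, 1],
])

```text
clock: 27.5
tool_pos: [0.635, 0.1645, 0.1406]
eef_rot: [-0.202, 0.979, 0.0, -0.001]
contact_force: [-0.0, 0.2, -0.3]
opening: 0.746
finger_force: 20.0
```

Run:
```python
from h import *
go(.6331,.1657,.095,113.4)
```

```text
cm [0.13 0.18 4.56] rows 0.7307616208016912 turn z -0.1 tilt [ 0.01 -0.06  0.  ] pos [0.635  0.1645 0.1406] yaw 113.3 q7 1.33
```

Emit:
step_arm([
  [0.13, 0.18, 2, 0, 0, 0, 1],
  [0, 0, 1.8, 0, 0, 0, 1],
  [0, 0, 0.5, 0, 0, 0, 1],
  [0, 0, 0, 0, 0, 0, 1],
  [0, 0, 0, 0, 0, 0, 1],
])

```text
clock: 28.12
tool_pos: [0.6339, 0.166, 0.0988]
eef_rot: [-0.203, 0.979, 0.0, 0.001]
contact_force: [0.3, 0.4, -1.0]
opening: 0.746
finger_force: 20.0
```

Run:
```python
from h import *
go(.6331,.1657,.070,113.4)
s=shot("wrist","w_pre");st=r.get_state();p=st["tool_pos"];m=R.from_quat(st["eef_rot"]).as_matrix()
g=cv2.cvtColor(s["pixels"],cv2.COLOR_RGB2HSV)
for c in(210,240,250,260,270,280,310): print(c,[(y,*g[y,c,1:].tolist()) for y in range(112,184,3)])
t=np.radians(23.4)
ux=np.array([np.cos(t),np.sin(t),0]);B=np.array([.6356,.1668,0])
print("catch exp",proj(s,[B-ux*.065+[0,0,.066],B-ux*.065+[0,0,.03],B-ux*.055+[0,0,.066]]).round(1).tolist())
for row in(152,): print((m.T@(ray(s,[[260,row]],p[2]-.0053)[0]-p)*1000))
```

```text
cm [0.09 0.01 2.88] rows 0.4610306114098733 turn z 0.0 tilt [ 0.    0.07 -0.  ] pos [0.6339 0.166  0.0988] yaw 113.4 q7 1.3
210 [(112, 230, 162), (115, 229, 167), (118, 226, 166), (121, 232, 165), (124, 228, 161), (127, 227, 156), (130, 226, 159), (133, 224, 158), (136, 225, 161), (139, 229, 158), (142, 223, 160), (145, 223, 159), (148, 222, 163), (151, 191, 139), (154, 155, 210), (157, 155, 209), (160, 155, 210), (163, 156, 209), (166, 156, 209), (169, 155, 216), (172, 153, 215), (175, 154, 219), (178, 184, 75), (181, 151, 239)]
240 [(112, 228, 168), (115, 232, 155), (118, 227, 171), (121, 230, 160), (124, 220, 140), (127, 53, 96), (130, 58, 83), (133, 241, 168), (136, 56, 140), (139, 62, 144), (142, 62, 149), (145, 64, 143), (148, 55, 204), (151, 112, 130), (154, 154, 217), (157, 154, 215), (160, 153, 216), (163, 154, 215), (166, 153, 216), (169, 154, 223), (172, 153, 207), (175, 155, 212), (178, 177, 78), (181, 153, 229)]
250 [(112, 220, 161), (115, 225, 155), (118, 223, 168), (121, 226, 166), (124, 214, 138), (127, 75, 85), (130, 93, 74), (133, 79, 84), (136, 109, 70), (139, 113,
[... 1248 characters left out ...]
133), (151, 131, 128), (154, 153, 217), (157, 153, 216), (160, 154, 217), (163, 153, 216), (166, 153, 218), (169, 154, 229), (172, 152, 199), (175, 154, 197), (178, 177, 85), (181, 151, 211)]
310 [(112, 222, 160), (115, 225, 159), (118, 225, 170), (121, 223, 167), (124, 225, 160), (127, 228, 167), (130, 229, 167), (133, 226, 167), (136, 228, 161), (139, 226, 159), (142, 227, 153), (145, 225, 161), (148, 218, 167), (151, 168, 137), (154, 154, 204), (157, 155, 203), (160, 154, 204), (163, 154, 205), (166, 154, 205), (169, 156, 212), (172, 154, 222), (175, 153, 220), (178, 184, 79), (181, 151, 236)]
catch exp [[260.4, 133.6], [260.5, 126.9], [260.4, 151.7]]
[58.07762804 -0.08602119  5.22112185]
```

The catch is at columns 237–283, centred on 260 as predicted, so I'll lower the lid onto the slopes.

Emit:
step_arm([
  [0.1, 0, 1, 0, 0, 0, 1],
  [0, 0, 0.8, 0, 0, 0, 1],
  [0, 0, 0.5, 0, 0, 0, 1],
  [0, 0, 0, 0, 0, 0, 1],
  [0, 0, 0, 0, 0, 0, 1],
])

```text
clock: 28.8
tool_pos: [0.6326, 0.1655, 0.0753]
eef_rot: [-0.203, 0.979, 0.0, 0.0]
contact_force: [0.0, 0.5, -0.8]
opening: 0.746
finger_force: 20.0
```

Emit:
step_arm([
  [0, 0, 0.3, 0, 0, 0, 1],
  [0, 0, 0, 0, 0, 0, 1],
])

```text
clock: 29.05
tool_pos: [0.6325, 0.1654, 0.0721]
eef_rot: [-0.203, 0.979, 0.0, 0.0]
contact_force: [-0.5, -1.6, -0.5]
opening: 0.746
finger_force: 20.0
```

Emit:
step_arm([
  [0, 0, 0.15, 0, 0, 0, 1],
  [0, 0, 0, 0, 0, 0, 1],
])

```text
clock: 29.3
tool_pos: [0.6328, 0.1656, 0.0709]
eef_rot: [-0.203, 0.979, 0.0, 0.0]
contact_force: [0.1, 0.4, 0.5]
opening: 0.749
finger_force: 20.0
```

Emit:
step_arm([
  [0, 0, 0.15, 0, 0, 0, 1],
  [0, 0, 0, 0, 0, 0, 1],
  [0, 0, 0, 0, 0, 0, 1],
])

```text
clock: 29.68
tool_pos: [0.6331, 0.1657, 0.0699]
eef_rot: [-0.203, 0.979, 0.0, 0.001]
contact_force: [-0.4, 0.4, 5.6]
opening: 0.744
finger_force: 20.0
```

Emit:
step_arm([
  [0, 0, 0, 0, 0, 0, 0],
  [0, 0, 0, 0, 0, 0, -0.6],
  [0, 0, 0, 0, 0, 0, -0.9],
  [0, 0, 0, 0, 0, 0, -0.9],
  [0, 0, -3, 0, 0, 0, -0.9],
  [0, 0, -4, 0, 0, 0, -1],
  [0, 0, 0, 0, 0, 0, -1],
])

```text
clock: 30.55
tool_pos: [0.6344, 0.1663, 0.1423]
eef_rot: [-0.203, 0.979, 0.001, 0.003]
contact_force: [-0.0, -0.8, 0.3]
opening: 1.003
finger_force: 0.0
```

Run:
```python
from h import *
s=shot("wrist","w_laid")
for z in(.070,.061): rect(s,[.6356,.1668,.07],z,lambda h:(h[...,1]<190)&(h[...,2]>130)&(h[...,1]>130)&(h[...,0]<19),100)
go(.6356,.1668,.12,113.4)
```

```text
[214, 129, 95, 151, 12580] [array([633.1, 166.2]), array([119.6,  65.8]), np.float64(23.4)]
[214, 129, 95, 151, 12580] [array([636.5, 167.6]), array([125. ,  68.8]), np.float64(23.4)]
cm [-0.26  0.01  2.04] rows 0.32851340789350997 turn z 0.0 tilt [-0.01  0.14  0.  ] pos [0.6332 0.1656 0.1404] yaw 113.4 q7 1.32
```

The lid lies on the slopes: contact came at the expected height, and its width and yaw match. I'll close the fingers and press at the middle.

Emit:
step_arm([
  [-0.26, 0, 0, 0, 0, 0, 1],
  [0, 0, 2, 0, 0, 0, 1],
  [0, 0, 1.5, 0, 0, 0, 1],
  [0, 0, 1, 0, 0, 0, 1],
  [0, 0, 0.5, 0, 0, 0, 1],
  [0, 0, 0, 0, 0, 0, 1],
  [0, 0, 0, 0, 0, 0, 1],
], force=20)

```text
clock: 31.48
tool_pos: [0.6352, 0.1666, 0.0897]
eef_rot: [-0.203, 0.979, 0.0, 0.001]
contact_force: [0.1, 0.4, 0.1]
opening: 0.232
finger_force: 0.0
```

Emit:
step_arm([
  [0, 0, 0.2, 0, 0, 0, 1],
  [0, 0, 0.2, 0, 0, 0, 1],
  [0, 0, 0, 0, 0, 0, 1],
])

```text
clock: 31.85
tool_pos: [0.6362, 0.1663, 0.0865]
eef_rot: [-0.203, 0.979, -0.0, 0.002]
contact_force: [-0.0, 0.2, 5.6]
opening: 0.003
finger_force: 2.9
```

Contact at 5.6 N, at the expected height. I'll keep pressing.

Emit:
step_arm([
  [0, 0, 0.2, 0, 0, 0, 1],
  [0, 0, 0.2, 0, 0, 0, 1],
  [0, 0, 0, 0, 0, 0, 1],
])

```text
clock: 32.22
tool_pos: [0.6359, 0.1667, 0.082]
eef_rot: [-0.203, 0.979, 0.0, 0.001]
contact_force: [1.2, -0.2, 4.9]
opening: 0.003
finger_force: 2.5
```

Emit:
step_arm([
  [0, 0, 0.2, 0, 0, 0, 1],
  [0, 0, 0.1, 0, 0, 0, 1],
  [0, 0, 0, 0, 0, 0, 1],
])

```text
clock: 32.6
tool_pos: [0.6348, 0.1665, 0.0785]
eef_rot: [-0.203, 0.979, -0.0, -0.0]
contact_force: [-1.2, -0.3, 6.1]
opening: 0.004
finger_force: 3.1
```

Emit:
step_arm([
  [0, 0, 0.1, 0, 0, 0, 1],
  [0, 0, 0, 0, 0, 0, 1],
])

```text
clock: 32.85
tool_pos: [0.6348, 0.1665, 0.0785]
eef_rot: [-0.203, 0.979, -0.0, 0.0]
contact_force: [-2.9, -0.6, 12.6]
opening: 0.006
finger_force: 6.2
```

Emit:
step_arm([
  [0, 0, 0.1, 0, 0, 0, 1],
  [0, 0, 0, 0, 0, 0, 1],
])

```text
clock: 33.1
tool_pos: [0.6348, 0.1665, 0.0784]
eef_rot: [-0.203, 0.979, -0.0, 0.0]
contact_force: [-4.2, -0.8, 18.4]
opening: 0.007
finger_force: 9.3
```

It's bottomed at the home height with the force rising stiffly. I'll lift off and verify.

Emit:
step_arm([
  [0, 0, -2, 0, 0, 0, 1],
  [0, 0, -6, 0, 0, 0, 1],
  [0, 0, -6, 0, 0, 0, 0],
  [0, 0, -2, 0, 0, 0, -1],
  [0, 0, 0, 0, 0, 0, -1],
  [0, 0, 0, 0, 0, 0, -1],
  [0, 0, 0, 0, 0, 0, -1],
])

```text
clock: 33.98
tool_pos: [0.6339, 0.166, 0.2343]
eef_rot: [-0.203, 0.979, -0.0, -0.002]
contact_force: [-0.7, 1.0, 0.3]
opening: 0.549
finger_force: 0.0
```

Run:
```python
from h import *
s=shot("wrist","w_done")
f=lambda h:(h[...,1]<190)&(h[...,2]>130)&(h[...,1]>130)&(h[...,0]<19)
for z in(.061,.070): rect(s,[.6356,.1668,.061],z,f,90)
t=np.radians(23.4);ux=np.array([np.cos(t),np.sin(t),0]);uy=np.array([-np.sin(t),np.cos(t),0]);B=np.array([.6356,.1668,.058])
g=cv2.cvtColor(s["pixels"],cv2.COLOR_RGB2HSV)
for off in(0,.02):
  for sg in(-1,1):
    D=range(44,68,2);q=proj(s,[B+sg*ux*d/1000+uy*off for d in D]).round().astype(int)
    print(off,sg,[(d,*g[v,u,1:].tolist()) for d,(u,v) in zip(D,q)])
print(r.get_state()["tool_pos"])
```

```text
[230, 120, 65, 109, 5965] [array([633.1, 167.1]), array([119.9,  66.2]), np.float64(23.4)]
[230, 120, 65, 109, 5965] [array([630.8, 166.1]), array([116.3,  64.3]), np.float64(23.4)]
0 -1 [(44, 152, 227), (46, 151, 227), (48, 150, 234), (50, 194, 79), (52, 149, 233), (54, 155, 207), (56, 154, 179), (58, 101, 71), (60, 115, 82), (62, 120, 81), (64, 87, 94), (66, 96, 85)]
0 1 [(44, 150, 228), (46, 151, 228), (48, 150, 231), (50, 193, 82), (52, 151, 250), (54, 155, 138), (56, 154, 245), (58, 132, 112), (60, 77, 96), (62, 78, 101), (64, 78, 101), (66, 83, 98)]
0.02 -1 [(44, 152, 221), (46, 152, 221), (48, 151, 228), (50, 192, 81), (52, 153, 230), (54, 153, 190), (56, 152, 220), (58, 153, 219), (60, 151, 221), (62, 191, 167), (64, 225, 194), (66, 223, 183)]
0.02 1 [(44, 149, 233), (46, 148, 233), (48, 149, 236), (50, 194, 79), (52, 147, 255), (54, 154, 147), (56, 148, 241), (58, 146, 247), (60, 208, 131), (62, 206, 130), (64, 205, 122), (66, 204, 125)]
[0.6341125  0.16609055 0.23455317]
```

Run:
```python
from h import *
s=shot("top");f=lambda h:(h[...,1]<190)&(h[...,2]>130)&(h[...,1]>110)&(h[...,0]<19)
for P in([.4606,-.2354,.067],[.453,.0325,.075],[.4495,.265,.083]): rect(s,P,P[2],f,16)
print(r.finish_job())
```

```text
[344, 211, 25, 25, 222] [array([ 469.3, -221.8]), array([45.8, 77.1]), np.float64(63.6)]Traceback (most recent call last):
  File "<stdin>", line 3, in <module>
  File "h.py", line 44, in rect
    n,l,q,c=cv2.connectedComponentsWithStats(m);i=1+q[1:,4].argmax()
                                                    ~~~~~~~~~~~~~~^^
ValueError: attempt to get argmax of an empty sequence
```

Run:
```python
from h import *
s=shot("top");g=cv2.cvtColor(s["pixels"],cv2.COLOR_RGB2HSV)
for P in([.4606,-.2354,.067],[.453,.0325,.075],[.4495,.265,.083]):
    u=proj(s,P)[0].astype(int);print(u,np.median(g[u[1]-4:u[1]+5,u[0]-4:u[0]+5].reshape(-1,3),axis=0))
    for hi in(165,180): 
        try: rect(s,P,P[2],lambda h:(h[...,1]<hi)&(h[...,2]>205),18)
        except ValueError: print("none")
```

```text
[359 224] [ 24.  96. 254.]
[352, 216, 17, 19, 253] [array([ 460.3, -237.3]), array([40., 45.]), np.float64(88.8)]
[344, 215, 31, 26, 340] [array([ 456.7, -229.8]), array([49.5, 73.7]), np.float64(21.8)]
[251 225] [ 24. 105. 128.]
none
none
[157 225] [ 24. 104.  84.]
none
none
```

```bash
python3 -c "
from plant import r
print(r.finish_job())"
```

```text
the job is handed in; nothing more can be done
None
```

I fitted all four lids to their containers and handed the job in at about 34 s. The long lid was pressed home (peak about 18 N) with both catches over its ends. I confirmed the jar lids mainly by wrist pictures after each release, and the final top-camera check only measured the small one because the other two were in the arm's shadow.

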